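Set and lock the sheet guide of a pasta machine

ROBOT

A 6-joint arm with a two-finger parallel gripper is mounted at the origin on the work surface. World frame = base frame: x ahead of the robot, y to its left, z up, the work surface at z = 0. Lengths are in m, angles in degrees, forces in N, time in s.
With the tool pointing down it reaches from about 0.3 to 0.75 m from the base axis. Payload 8.5 kg.
Tool frame: the origin (TCP) lies on the mounting face of the last link; the fingertips stand tip_extent ahead of it and the grasp point (between the pads) lies 155 mm ahead of it (tip_extent is the distance from the TCP to the fingertips, in m); z points along the fingers, y is the line along which they close (so a half turn about z gives the same grasp; the last joint's range is limited). The gripper opens to 85 mm and grips with 20 to 120 N. Pads are 22 mm wide; open, the fingers measure 114 mm over their backs; the gripper's body (76 mm by 85 mm) begins 54 mm behind the grasp point. The pads swing forward as they close: fully open they stand 13 mm farther back than shut.
Start: joints at [-75.877, 21.807, 74.336, -0, 83.858, -12.336], TCP at [0.245, -0.492, 0.405] pointing down, gripper open.
Joint ranges: [-178.18, 178.18], [-50.72, 133.34], [12.68, 142.11], [-81.47, 261.47], [9.98, 163.14], [-165.26, 165.26]. Speed limits (degrees/s): [136.94, 136.94, 180, 180, 180, 180].

INTERFACE

Orientations are given as a 3x3 rotation matrix whose columns are the frame's x, y, z axes.
In Python, from rig import observe, get_image, camera_params, close_job, tip_extent gives the robot as it stands.
- The arm moves only by the shell command python3 -m creep 'ROWS' [FORCE]. ROWS is JSON, a list of rows, each an object with "jaw": the gripper's target within -1 to 1 (shut at 1, half-way at 0, fully open at -1); "travel": the shift along the world's x, y, z in mm, a list of three; "roll": the turn about the world's z in rad. A call has 1 to 12 rows; each row is the pose to reach, as a shift and turn from the pose commanded when the call began; what a row does not reach only later rows make up. A row lasts 1/10 s, in which the tool goes at most 50 mm and 8.59 degrees, less where a joint would pass 70% of its speed; a pose out of reach is approached as far as the arm can. A call with a gripper value outside its range is refused whole. The fingers move at their own pace and stop on an object; FORCE is the grip in N (left out, the last holds). Time passes only in rows, so rows that repeat a pose let the fingers close. It gives the time, the measured TCP pose, the force, the opening and the grip force at its end, in the units of the state.
- observe(): the state, without advancing time (a new reading comes with each control period).
- get_image(name): name is "side" or "top" or "wrist"; returns (picture, depth): 400x640x3 uint8, red, green, blue; 400x640 float32, m along the optical axis (not along the pixel's ray), 0 where there is no reading.
- camera_params(name): a dict with "mtx" (3x3 intrinsics, pixels), "extrinsics" (4x4, takes a point from camera to world coordinates). Camera axes: x right, y down, z forward; pixel columns grow to the right and rows downward; lengths in m; the calibration is good to about 2 mm. A picture is of the moment at which its call begins: read the wrist's pose just before it. camera_params takes no time and is no camera call; for the wrist camera it gives the pose at the moment of the call.
- close_job(): hands the job in; it is judged then, once.
The state is a dict: "time_s": time; "q": joint angles; "qvel": joint speeds; "joint_efforts": joint torques, N m; "position": TCP position; "tool_rot": TCP orientation; "ft_force": force on the tool from outside, world axes, zero at the start; "wrist_torque": the same for the moment, N m; "grip_width": finger opening in m; "gripper_force": force on a finger pad.
Only numpy, scipy, OpenCV 4.12 (cv2) and the standard library are available. Lean on these libraries where they do the work, as an engineer would, in place of code of your own. Each camera call takes 0.05 s, during which the arm holds its last target. There are 200 camera calls.

TASK

On top of the pasta machine, gently push the black sheet guide along its rail until its sprung nose clicks into the notch of the notched index block (the block with two round ridges, not the smooth one). Then push the lock lever on the machine's left cheek all the way over, away from the robot, leaving the guide in its notch. Only push with the fingers: pinch, lift and disturb nothing.

Things in the scene. Friction and masses are not known exactly. Their poses are not given: they have to be found in the camera images.
- machine: Steel pasta machine clamped to the table's far edge, 150 deep x 306 wide x 150 mm high, fixed, turned up to 6 degrees. Origin: centre of its underside, on the table; x away from the robot, y along rollers and guide rail to its left cheek, z up. The rail is a flat bar along y at x = -30 mm, top at z = 142 mm. A crank with a wooden grip sticks out to about 250 mm on the -y side.
- guide (a joint): Position of the sheet guide along the rail (m), positive towards machine +y, 0 at mid-rail, stops at -0.085 and +0.085. It slides with about 0.6 N of friction and stays where it is left. If pushed past the notch it can be pushed back into it from the other side.
- guide_tab (a point): Centre of the sheet guide's upright black push tab: 40 mm (machine x) by 16 mm (machine y), from z = 152 to 195 mm. Push on either 40 mm wide face, along machine y. Under it a carriage 34 mm along the rail (top z = 152 mm), a thin steel fence to the back (top z = 151 mm) and a steel arm to the front (14 mm wide, top z = 155 mm) that carries the nose.
- guide_nose (a point): Lowest point of the sprung steel nose (10 mm diameter) under the guide's arm, 36 mm in front of the tab's centre, same machine y. Climbing a ridge takes 4 to 6 N from 14 mm before the notch centre; past the ridge top (7 mm before it) the push falls away and the spring pulls the guide to the notch centre by itself. Pushing on takes it out over the second ridge.
- notch (a point): Centre of the notch between the two round steel ridges (10 mm diameter, axes along machine x, 14 mm apart along machine y) of the notched block: a plain aluminium block 36 deep x 44 wide (along the rail) x 20 mm fixed to the rail's front, on its left or right half. With the nose in the notch, this point and guide_nose agree in x and y, and within 2 mm in height.
- blank_top (a point): Top centre of the other index block, on the other half of the rail: smaller (36 deep x 24 wide x 20 mm), plain aluminium, smooth flat top, no ridges. The nose passes 2 mm over it without touching. It is not the place to stop.
- lever (a joint): Angle of the lock lever (rad): 0 leans 0.6 rad from upright towards the robot, 1.2 leans 0.6 rad away from it (hard far stop, locked). Axis along machine y at machine x = -30, y = 140, z = 156 mm. It starts between 0 and 0.2, stays where it is left and takes about 2 N at the knob.
- lever_knob (a point): Centre of the black ball knob (20 mm diameter) at the end of the lock lever, 52 mm from the lever's pivot, on top of the left (+y) cheek. Push it along machine +x.
- colander: Bystander: white enamel colander, 224 mm across its rim, 100 mm high, loose, 0.6 kg; origin at the centre of its underside.
- rolling_pin: Bystander: beech rolling pin, 52 mm thick, 370 mm long along its x axis, lying loose in front of the machine; origin at its underside, mid-length.
- acrylic_box: Bystander: clear acrylic open box, 150 x 110 x 90 mm, loose; origin at the centre of its underside.
- brush: Bystander: grey silicone pastry brush, 170 mm long along its x axis, 12 mm thick, lying loose between pin and machine; origin on its underside.

How it is judged (in metres and radians):
On the way, in this order (a step that is already met when the one before it is completed fails the run):
1. the guide's nose has dropped into the notch and rests there (horizontal distance between guide_nose and notch below 0.003 m and velocity of joint guide between -0.01 and 0.01 m/s), for 0.3 s.
2. the lock lever is pushed over to its far stop (value of joint lever above 1 rad), for 0.1 s.
At the end, for the whole second after the job is handed in: The guide's nose rests within 3 mm of the notch centre, the lock lever stands above 1.0 rad (far stop 1.2), and nothing moves (all of step 1 and value of joint lever above 1 rad); the robot touches nothing.
It fails at once if the guide is pinched or pushed hard (over 30 N) (contact force between the fingers and guide above 30 N).
It fails at once if the lever is pinched or pushed hard (over 30 N) (contact force between the fingers and lever above 30 N).
It fails at once if a bystander is lifted or shifted by more than 20 mm (distance of any of colander, rolling_pin, acrylic_box, brush from where it was at the start of the episode above 0.02 m).
It also fails if it takes over 54 s, if anything falls off the work surface, if the arm or the gripper's body presses on something with over 40 N, if the wrist force passes 120 N, or if a joint passes its speed limit or range.

## Working session

There is one attempt and no reset: what is moved stays moved. The work goes in short steps, Python scripts to look and compute and a shell command to move; the robot and the scene stay as the last step left them, time stands still between calls to the robot, and variables do not carry over. Pictures are saved under pics/ and viewed, at most 10 in all, crops included, and the job is handed in when it is done.

```bash
mkdir -p pics
cat > h.py <<'E'
import numpy as np, cv2
from rig import *
def snap(n,f):
    p=camera_params(n); im,d=get_image(n); cv2.imwrite(f'pics/{f}.png',im[:,:,::-1]); np.savez(f'pics/{f}.npz',d=d,K=p['mtx'],T=p['extrinsics'],im=im); return im,d
def cloud(f):
    z=np.load(f'pics/{f}.npz'); d=z['d'];K=z['K'];T=z['T']
    v,u=np.mgrid[:d.shape[0],:d.shape[1]]
    P=np.stack([(u-K[0,2])/K[0,0]*d,(v-K[1,2])/K[1,1]*d,d],-1)@T[:3,:3].T+T[:3,3]
    P[d==0]=np.nan
    return P,z['im']
E
python3 - <<'E'
from h import *
o=observe(); print(o['time_s'],o['position'],o['tool_rot'],o['ft_force'],o['grip_width'],tip_extent() if callable(tip_extent) else tip_extent)
for n in('top','side'):
    snap(n,n+'0'); print(camera_params(n)['extrinsics'].round(3))
E
```

```text
0.0 [ 0.24505191 -0.49234029  0.40410899] [[ 8.95249809e-01  4.45564432e-01 -3.41858581e-04]
 [ 4.45564441e-01 -8.95248733e-01  1.42680751e-03]
 [ 3.29686218e-04 -1.42966918e-03 -9.99998924e-01]] [-0.62064364  0.10759802 -0.73479109] 0.085032605095634 0.1734
[[-0.004 -0.997  0.083  0.382]
 [-1.     0.004  0.007 -0.016]
 [-0.008 -0.083 -0.997  1.248]
 [ 0.     0.     0.     1.   ]]
[[ 0.985 -0.119  0.122  0.332]
 [-0.17  -0.647  0.743 -0.987]
 [-0.009 -0.753 -0.658  1.006]
 [ 0.     0.     0.     1.   ]]
```

View pics/top0.png

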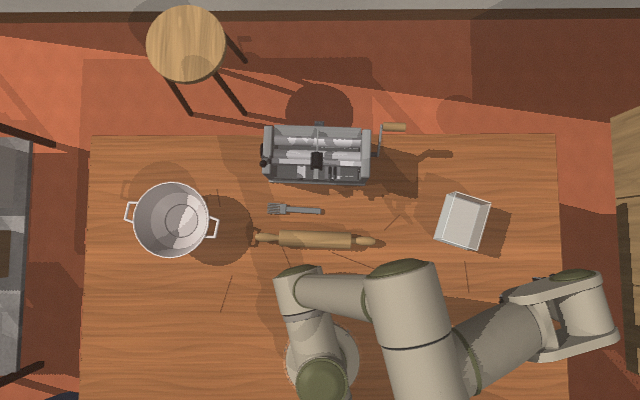

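View pics/side0.png

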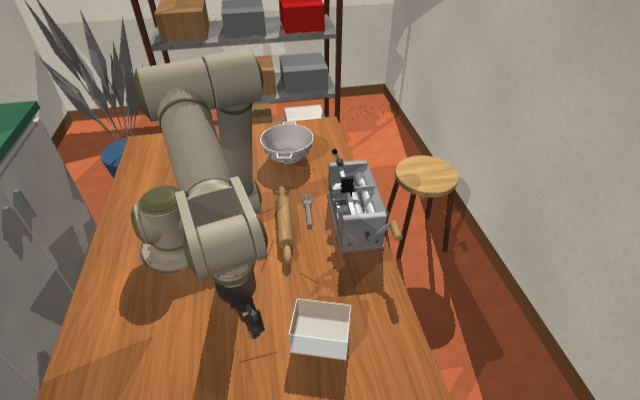

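Top view: machine at cols 262–372, rows 122–185; tab near (317,160), lever knob near (263,163), crank on the right. I'll zoom in and measure.

Run:
```python
from h import *
P,im=cloud('top0')
cv2.imwrite('pics/topz.png',cv2.resize(im[118:193,250:385,::-1],None,fx=5.9,fy=5.9,interpolation=cv2.INTER_CUBIC))
R=P[118:193,250:385].reshape(-1,3); uv=np.stack(np.mgrid[118:193,250:385],-1).reshape(-1,2)[:,::-1]
b=im[118:193,250:385].reshape(-1,3).max(1)<60
m=(R[:,2]>.17)&b
for p,q in zip(R[m],uv[m]): print(q,p.round(3),end=';')
# machine outline: points z>.1
m=(R[:,2]>.09)&(R[:,2]<.16)&(R[:,1]>-.17)
c=cv2.minAreaRect((R[m][:,:2]*1000).astype(np.float32)); print(c)
```

```text
[314 152] [0.603 0.018 0.196];[315 152] [0.603 0.015 0.197];[316 152] [0.604 0.012 0.196];[317 152] [0.603 0.009 0.198];[318 152] [0.604 0.007 0.195];[313 153] [0.601 0.02  0.194];[314 153] [0.601 0.018 0.195];[315 153] [0.601 0.015 0.195];[316 153] [0.601 0.012 0.194];[317 153] [0.601 0.01  0.195];[318 153] [0.6   0.007 0.2  ];[313 154] [0.598 0.02  0.196];[314 154] [0.598 0.018 0.198];[315 154] [0.598 0.015 0.196];[316 154] [0.598 0.012 0.196];[317 154] [0.598 0.01  0.195];[318 154] [0.598 0.007 0.194];[313 155] [0.595 0.02  0.195];[314 155] [0.596 0.018 0.194];[315 155] [0.595 0.015 0.197];[316 155] [0.595 0.012 0.198];[317 155] [0.595 0.01  0.198];[318 155] [0.596 0.007 0.194];[313 156] [0.593 0.02  0.195];[314 156] [0.593 0.018 0.195];[315 156] [0.592 0.015 0.196];[316 156] [0.592 0.012 0.197];[317 156] [0.593 0.01  0.193];[318 156] [0.593 0.007 0.193];[313 157] [0.59  0.02  0.197];[315 157] [0.59  0.015 0.194];[316 157] [0.59  0.012 0.193];[317 157] [0.59  0.01  0.196];[318 157] [0.59  0.007 0.195];[313 158] [0.587 0.02  0.195];[314 158] [0.586 0.018 0.199];[315 158] [0.587 0.0
[... 1992 characters left out ...]
64 165] [0.566 0.151 0.21 ];[265 165] [0.566 0.148 0.212];[313 165] [0.568 0.02  0.196];[314 165] [0.569 0.018 0.19 ];[315 165] [0.568 0.015 0.197];[316 165] [0.568 0.012 0.197];[317 165] [0.568 0.01  0.198];[318 165] [0.569 0.007 0.191];[262 166] [0.563 0.156 0.212];[263 166] [0.564 0.153 0.209];[264 166] [0.564 0.151 0.206];[313 166] [0.567 0.021 0.185];[314 166] [0.567 0.018 0.185];[315 166] [0.566 0.015 0.189];[316 166] [0.566 0.012 0.191];[317 166] [0.566 0.01  0.191];[318 166] [0.568 0.007 0.182];[314 167] [0.567 0.018 0.172];[316 167] [0.566 0.013 0.173];[317 167] [0.566 0.01  0.175];((615.1296997070312, 5.4219207763671875), (350.11920166015625, 158.32008361816406), 89.77516174316406)
```

View pics/topz.png

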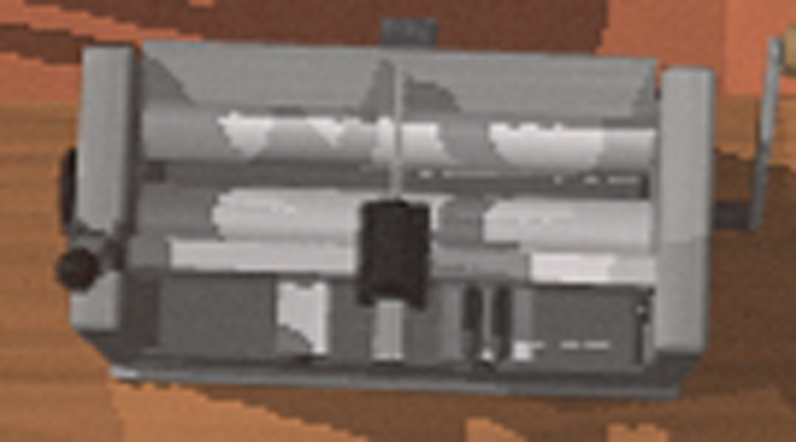

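The notched block (two dark ridges at crop x≈472 and 502) is on the right (−y) half. The smooth block is on the left at crop x≈303. So the tab has to be pushed towards −y. Machine yaw is about −2°. I'll move above the tab's +y side with the gripper shut.

```bash
python3 -m creep '[{"jaw":1,"travel":[26,43,0],"roll":-0.12},{"jaw":1,"travel":[52,86,0],"roll":-0.25},{"jaw":1,"travel":[78,129,0],"roll":-0.37},{"jaw":1,"travel":[104,172,0],"roll":-0.5},{"jaw":1,"travel":[130,215,0],"roll":-0.5},{"jaw":1,"travel":[156,258,0],"roll":-0.5},{"jaw":1,"travel":[182,301,0],"roll":-0.5},{"jaw":1,"travel":[208,344,0],"roll":-0.5},{"jaw":1,"travel":[234,387,0],"roll":-0.5},{"jaw":1,"travel":[260,430,0],"roll":-0.5},{"jaw":1,"travel":[286,473,0],"roll":-0.5},{"jaw":1,"travel":[310,516,0],"roll":-0.5}]'
python3 -m creep '[{"jaw":1,"travel":[20,33,0],"roll":0},{"jaw":1,"travel":[28,45,0],"roll":0},{"jaw":1,"travel":[28,45,0],"roll":0},{"jaw":1,"travel":[28,45,0],"roll":0}]'
python3 - <<'E'
from h import *
o=observe(); print(o['time_s'],o['position'],o['tool_rot'].round(3) if hasattr(o['tool_rot'],'round') else o['tool_rot'],o['ft_force'],o['grip_width'],tip_extent)
snap('wrist','w0'); print(camera_params('wrist')['extrinsics'].round(3))
E
```

```text
time_s: 1.3
position: [0.5544, 0.0231, 0.4044]
tool_rot: [[0.999, -0.038, -0.0], [-0.038, -0.999, 0.0], [-0.0, 0.0, -1.0]]
ft_force: [0.5, -0.9, 0.6]
grip_width: 0.0004
gripper_force: 0.0
time_s: 1.7
position: [0.5813, 0.0653, 0.4044]
tool_rot: [[0.999, -0.039, -0.001], [-0.039, -0.999, -0.0], [-0.001, 0.0, -1.0]]
ft_force: [-0.7, -0.3, 0.0]
grip_width: 0.0002
gripper_force: 0.0
1.7 [0.58132827 0.06527735 0.40442997] [[ 0.999 -0.039 -0.001]
 [-0.039 -0.999 -0.   ]
 [-0.001  0.    -1.   ]] [-0.68649178 -0.33888293  0.03916272] 0.00017364607675343288 0.1734
[[-0.04  -0.96  -0.277  0.651]
 [-0.999  0.038  0.011  0.061]
 [-0.     0.277 -0.961  0.373]
 [ 0.     0.     0.     1.   ]]
```

View pics/w0.png

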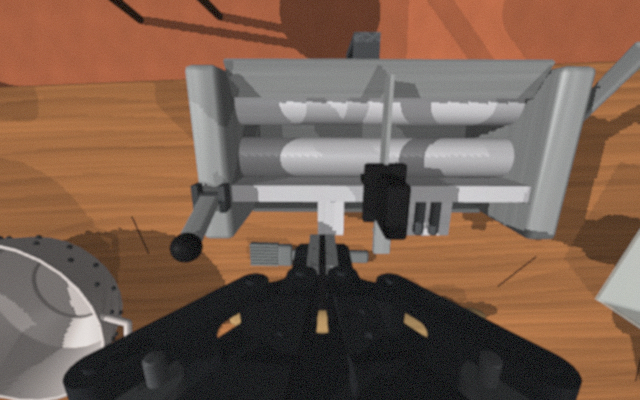

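Wrist view: tab at (387,200), its arm end at (383,240), ridges at (420,217) and (434,217), smooth block at (332,217), knob at (186,247), and the shut fingertips at (322,250). Next I'll measure these points.

Run:
```python
from h import *
P,im=cloud('w0')
def reg(n,r0,r1,c0,c1,zl,zh):
    R=P[r0:r1,c0:c1].reshape(-1,3);m=(R[:,2]>zl)&(R[:,2]<zh);R=R[m]
    print(n,len(R),np.median(R,0).round(4),R.min(0).round(4),R.max(0).round(4))
reg('tabtop',160,245,355,415,.190,.2)
reg('arm',225,256,370,395,.148,.16)
reg('knob',225,270,165,210,.17,.23)
reg('blank',195,240,312,350,.12,.15)
reg('tip',225,300,290,350,.15,.3)
for v in (212,220,228): print([(u,*(P[v,u]*1000).round().astype(int)) for u in range(408,452,2)])
for v in (186,195): print([(u,*(P[v,u]*1000).round().astype(int)) for u in (240,300,350,440,480,520)])
# rail front edge line & cheeks tops
z=P[...,2]
for a,b in((185,235),(520,595)):
    R=P[60:240,a:b].reshape(-1,3);R=R[abs(R[:,2]-.150)<.003];r=cv2.minAreaRect((R[:,:2]*1000).astype(np.float32));print(r,cv2.boxPoints(r).round().tolist())
```

```text
tabtop 1310 [0.5887 0.0139 0.1941] [0.5679 0.0046 0.19  ] [0.6072 0.0217 0.196 ]
arm 367 [0.547  0.0173 0.1544] [0.5374 0.0081 0.148 ] [0.5639 0.0221 0.1561]
knob 1049 [0.5769 0.1513 0.208 ] [0.5638 0.1441 0.1816] [0.5832 0.163  0.2145]
blank 1133 [0.5668 0.0575 0.1277] [0.5437 0.0407 0.1252] [0.5884 0.0726 0.1433]
tip 3463 [0.5918 0.0646 0.2686] [0.575  0.0504 0.2342] [0.5988 0.0777 0.2999]
[(408, np.int64(588), np.int64(5), np.int64(193)), (410, np.int64(564), np.int64(-17), np.int64(127)), (412, np.int64(564), np.int64(-18), np.int64(127)), (414, np.int64(565), np.int64(-20), np.int64(128)), (416, np.int64(565), np.int64(-21), np.int64(130)), (418, np.int64(566), np.int64(-22), np.int64(132)), (420, np.int64(566), np.int64(-24), np.int64(132)), (422, np.int64(566), np.int64(-26), np.int64(133)), (424, np.int64(565), np.int64(-28), np.int64(131)), (426, np.int64(564), np.int64(-31), np.int64(128)), (428, np.int64(564), np.int64(-33), np.int64(128)), (430, np.int64(564), np.int64(-34), np.int64(129)), (432, np.int64(565), np.int64(-35), np.int64(132)), (434, np.int64(565), np.int64(
[... 2989 characters left out ...]
0, np.int64(588), np.int64(-106), np.int64(138))]
[(240, np.int64(591), np.int64(134), np.int64(142)), (300, np.int64(588), np.int64(83), np.int64(140)), (350, np.int64(587), np.int64(40), np.int64(140)), (440, np.int64(584), np.int64(-37), np.int64(141)), (480, np.int64(582), np.int64(-72), np.int64(141)), (520, np.int64(581), np.int64(-106), np.int64(141))]
((622.6975708007812, 152.4512939453125), (26.045928955078125, 137.35401916503906), 87.78766632080078) [[554.0, 142.0], [691.0, 137.0], [692.0, 163.0], [555.0, 168.0]]
((610.9303588867188, -126.17938232421875), (25.90192222595215, 137.76573181152344), 87.49030303955078) [[542.0, -136.0], [679.0, -142.0], [680.0, -116.0], [543.0, -110.0]]
```

Yaw comes out at −2.35°. The notch is at about (0.557, −0.032) and the nose at about (0.5515, 0.015), so the guide needs about 47 mm of push towards −y. The shut fingers are ±14 mm in y, so contact should come at TCP y≈0.036. I'll descend and approach.

```bash
python3 -m creep '[{"jaw":1,"travel":[6,0,-20],"roll":0},{"jaw":1,"travel":[6,0,-40],"roll":0},{"jaw":1,"travel":[6,0,-57],"roll":0},{"jaw":1,"travel":[6,-8,-57],"roll":0},{"jaw":1,"travel":[6,-16,-57],"roll":0},{"jaw":1,"travel":[6,-22,-57],"roll":0},{"jaw":1,"travel":[6,-26,-57],"roll":0},{"jaw":1,"travel":[6,-28,-57],"roll":0},{"jaw":1,"travel":[6,-30,-57],"roll":0},{"jaw":1,"travel":[6,-32,-57],"roll":0}]'
python3 -m creep '[{"jaw":1,"travel":[0,-3,0],"roll":0},{"jaw":1,"travel":[0,-6,0],"roll":0},{"jaw":1,"travel":[0,-9,0],"roll":0},{"jaw":1,"travel":[0,-12,0],"roll":0},{"jaw":1,"travel":[0,-15,0],"roll":0},{"jaw":1,"travel":[-1,-18,0],"roll":0},{"jaw":1,"travel":[-1,-21,0],"roll":0},{"jaw":1,"travel":[-1,-23,0],"roll":0},{"jaw":1,"travel":[-1,-23,0],"roll":0}]'
python3 - <<'E'
from h import *
snap('wrist','w1')
P,im=cloud('w1')
R=P[:320].reshape(-1,3);m=abs(R[:,2]-.1945)<.0035
m&=(R[:,0]>.55)&(R[:,0]<.62)&(R[:,1]<observe()['position'][1]-.012)&(R[:,1]>-.1)
print(np.median(R[m],0),R[m].min(0),R[m].max(0))
E
```

```text
time_s: 2.75
position: [0.5876, 0.0341, 0.3479]
tool_rot: [[0.999, -0.038, 0.0], [-0.038, -0.999, 0.0], [0.0, -0.0, -1.0]]
ft_force: [0.2, 0.7, 0.3]
grip_width: -0.0001
gripper_force: 0.3
time_s: 3.65
position: [0.5866, 0.0107, 0.3477]
tool_rot: [[0.999, -0.039, 0.0], [-0.039, -0.999, -0.0], [0.0, 0.0, -1.0]]
ft_force: [-0.2, -0.1, 0.7]
grip_width: 0.0001
gripper_force: 0.0
[ 0.59403215 -0.01229736  0.19415894] [ 0.57778723 -0.02074143  0.19102858] [ 0.60626423 -0.00116821  0.19798758]
```

View pics/w1.png

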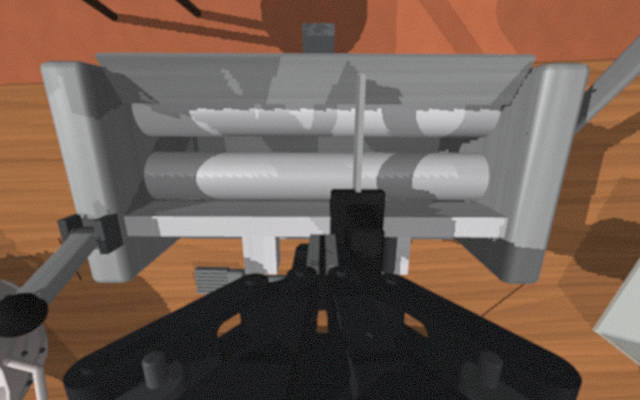

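Wrist view: the tab at (357,235) is against the finger at (322,250) and has moved about 25 mm. The ridge top is about 15 mm further on. I'll keep pushing slowly and watch the force.

```bash
python3 -m creep '[{"jaw":1,"travel":[0,-2,0],"roll":0},{"jaw":1,"travel":[0,-4,0],"roll":0},{"jaw":1,"travel":[0,-6,0],"roll":0},{"jaw":1,"travel":[0,-7,0],"roll":0},{"jaw":1,"travel":[0,-8,0],"roll":0},{"jaw":1,"travel":[0,-9,0],"roll":0},{"jaw":1,"travel":[0,-10,0],"roll":0},{"jaw":1,"travel":[0,-11,0],"roll":0}]'
for i in 1 2 3; do :; done
python3 -m creep '[{"jaw":1,"travel":[0,-1,0],"roll":0},{"jaw":1,"travel":[0,-1,0],"roll":0}]'
python3 -m creep '[{"jaw":1,"travel":[0,-1,0],"roll":0},{"jaw":1,"travel":[0,-1,0],"roll":0}]'
python3 -m creep '[{"jaw":1,"travel":[0,-1,0],"roll":0},{"jaw":1,"travel":[0,-1,0],"roll":0}]'
```

```text
time_s: 4.5
position: [0.5865, 0.0007, 0.3477]
tool_rot: [[0.999, -0.038, -0.0], [-0.038, -0.999, 0.002], [-0.0, -0.002, -1.0]]
ft_force: [-0.6, 5.3, 0.2]
grip_width: -0.0001
gripper_force: 2.8
time_s: 4.7
position: [0.5865, -0.0008, 0.3478]
tool_rot: [[0.999, -0.038, -0.0], [-0.038, -0.999, 0.0], [-0.0, -0.0, -1.0]]
ft_force: [-1.4, 3.2, 0.4]
grip_width: 0.0
gripper_force: 1.1
time_s: 4.9
position: [0.5866, -0.0021, 0.3477]
tool_rot: [[0.999, -0.038, 0.0], [-0.038, -0.999, -0.0], [0.0, 0.0, -1.0]]
ft_force: [-0.5, 1.7, -0.3]
grip_width: -0.0002
gripper_force: 0.5
time_s: 5.1
position: [0.5867, -0.0033, 0.3477]
tool_rot: [[0.999, -0.038, 0.0], [-0.038, -0.999, -0.001], [0.0, 0.001, -1.0]]
ft_force: [-0.4, -0.2, 0.1]
grip_width: -0.0
gripper_force: 0.0
```

The force rose to 5.3 N and then fell to zero, so it looks clicked. I'll back away, rise and check from above.

```bash
python3 -m creep '[{"jaw":1,"travel":[0,8,0],"roll":0},{"jaw":1,"travel":[0,25,0],"roll":0},{"jaw":1,"travel":[0,50,20],"roll":0},{"jaw":1,"travel":[0,68,57],"roll":0},{"jaw":1,"travel":[0,68,57],"roll":0},{"jaw":1,"travel":[0,68,57],"roll":0}]'
python3 - <<'E'
from h import *
snap('wrist','w2'); P,im=cloud('w2')
cv2.imwrite('pics/w2z.png',cv2.resize(im[140:290,330:480,::-1],None,fx=4,fy=4,interpolation=cv2.INTER_CUBIC))
R=P.reshape(-1,3)
def reg(n,lo,hi):
    m=((R>lo)&(R<hi)).all(1);Q=R[m];print(n,len(Q),np.median(Q,0).round(4),Q.min(0).round(4),Q.max(0).round(4))
reg('tab',[.55,-.08,.19],[.62,.03,.2]); reg('arm',[.53,-.08,.148],[.561,.03,.158])
reg('ridges',[.53,-.08,.1305],[.58,0,.135]); reg('block',[.53,-.08,.124],[.58,0,.135]); reg('knob',[.54,.13,.195],[.6,.18,.22])
E
```

```text
time_s: 5.7
position: [0.5863, 0.0664, 0.4052]
tool_rot: [[0.999, -0.037, 0.002], [-0.037, -0.999, -0.0], [0.002, 0.0, -1.0]]
ft_force: [-1.2, -0.5, -0.7]
grip_width: -0.0001
gripper_force: 0.0
tab 1319 [ 0.587  -0.0246  0.1941] [ 0.5656 -0.0341  0.1901] [ 0.6056 -0.0172  0.1963]
arm 458 [ 0.5473 -0.0224  0.1543] [ 0.5354 -0.0312  0.1481] [ 0.561  -0.0167  0.1557]
ridges 27 [ 0.5518 -0.0214  0.1315] [ 0.5435 -0.0239  0.1306] [ 0.5552 -0.0202  0.1329]
block 315 [ 0.5519 -0.0131  0.1275] [ 0.5415 -0.0239  0.124 ] [ 0.5734 -0.0088  0.1329]
knob 841 [0.5758 0.1514 0.2092] [0.564  0.1441 0.1952] [0.5823 0.1636 0.2144]
```

View pics/w2z.png

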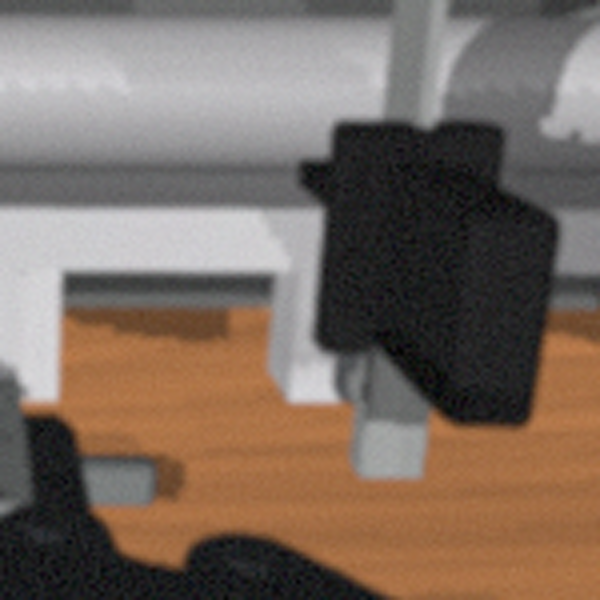

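Not clicked yet. The tab (crop (440,270)) has moved only 38.5 mm and the first ridge sits right under the arm (crop (390,420)), so the nose is balanced near the ridge top. I'll go back and push a few mm more.

```bash
python3 -m creep '[{"jaw":1,"travel":[0,-20,-30],"roll":0},{"jaw":1,"travel":[0,-40,-57],"roll":0},{"jaw":1,"travel":[0,-58,-57],"roll":0},{"jaw":1,"travel":[0,-66,-57],"roll":0},{"jaw":1,"travel":[0,-68,-57],"roll":0},{"jaw":1,"travel":[0,-69,-57],"roll":0}]'
python3 -m creep '[{"jaw":1,"travel":[0,-1,0],"roll":0},{"jaw":1,"travel":[0,-1,0],"roll":0}]'
python3 -m creep '[{"jaw":1,"travel":[0,-1,0],"roll":0},{"jaw":1,"travel":[0,-1,0],"roll":0}]'
python3 -m creep '[{"jaw":1,"travel":[0,-1,0],"roll":0},{"jaw":1,"travel":[0,-1,0],"roll":0}]'
```

```text
time_s: 6.35
position: [0.5866, -0.0037, 0.3479]
tool_rot: [[0.999, -0.038, 0.0], [-0.038, -0.999, 0.0], [0.0, -0.0, -1.0]]
ft_force: [-0.2, 0.1, -0.3]
grip_width: -0.0003
gripper_force: 0.2
time_s: 6.55
position: [0.5866, -0.0044, 0.348]
tool_rot: [[0.999, -0.038, 0.001], [-0.038, -0.999, -0.0], [0.001, 0.0, -1.0]]
ft_force: [-0.5, -0.5, 0.4]
grip_width: -0.0002
gripper_force: 0.0
time_s: 6.75
position: [0.5866, -0.0058, 0.3479]
tool_rot: [[0.999, -0.038, 0.0], [-0.038, -0.999, -0.0], [0.0, 0.0, -1.0]]
ft_force: [-0.0, -0.5, -0.1]
grip_width: 0.0001
gripper_force: 0.0
time_s: 6.95
position: [0.5866, -0.007, 0.3477]
tool_rot: [[0.999, -0.038, 0.0], [-0.038, -0.999, -0.0], [0.0, 0.0, -1.0]]
ft_force: [0.1, 0.9, 0.2]
grip_width: 0.0003
gripper_force: 0.0
```

```bash
python3 -m creep '[{"jaw":1,"travel":[0,8,0],"roll":0},{"jaw":1,"travel":[0,25,0],"roll":0},{"jaw":1,"travel":[0,50,20],"roll":0},{"jaw":1,"travel":[0,72,57],"roll":0},{"jaw":1,"travel":[0,72,57],"roll":0},{"jaw":1,"travel":[0,72,57],"roll":0}]'
python3 - <<'E'
from h import *
snap('wrist','w3'); P,im=cloud('w3')
R=P.reshape(-1,3)
def reg(n,lo,hi):
    m=((R>lo)&(R<hi)).all(1);Q=R[m];print(n,len(Q),np.median(Q,0).round(4),Q.min(0).round(4),Q.max(0).round(4))
reg('tab',[.55,-.08,.19],[.62,.03,.2]); reg('arm',[.53,-.08,.148],[.561,.03,.158])
reg('ridges',[.53,-.08,.1305],[.58,0,.135]); reg('block',[.53,-.08,.124],[.58,0,.135]); reg('knob',[.54,.13,.195],[.6,.18,.22])
E
```

```text
time_s: 7.55
position: [0.5863, 0.0666, 0.4052]
tool_rot: [[0.999, -0.036, 0.001], [-0.036, -0.999, -0.0], [0.001, 0.0, -1.0]]
ft_force: [0.6, 0.5, -1.3]
grip_width: 0.0002
gripper_force: 0.0
tab 1335 [ 0.5865 -0.0314  0.194 ] [ 0.5653 -0.0411  0.19  ] [ 0.6053 -0.0239  0.1965]
arm 477 [ 0.5473 -0.0291  0.1543] [ 0.5349 -0.0384  0.1481] [ 0.561  -0.0235  0.1559]
ridges 104 [ 0.5495 -0.0238  0.1319] [ 0.5431 -0.0298  0.1305] [ 0.5557 -0.0194  0.135 ]
block 569 [ 0.5542 -0.0166  0.1277] [ 0.5412 -0.0324  0.1241] [ 0.5742 -0.0085  0.135 ]
knob 839 [0.5758 0.1514 0.2092] [0.563  0.1445 0.195 ] [0.5826 0.1633 0.2142]
```

The tab has now moved 45–46 mm, and it jumped about 3 mm ahead of the finger. The arm centre matches the notch (y≈−0.031) within 1 mm, so it has clicked. Next is the lever: knob at (0.573, 0.1537, 0.204). I'll go in front of it.

```bash
python3 -m creep '[{"jaw":1,"travel":[-40,10,0],"roll":0},{"jaw":1,"travel":[-64,50,0],"roll":0},{"jaw":1,"travel":[-64,87,-10],"roll":0},{"jaw":1,"travel":[-64,87,-30],"roll":0},{"jaw":1,"travel":[-64,87,-42],"roll":0},{"jaw":1,"travel":[-54,87,-42],"roll":0},{"jaw":1,"travel":[-46,87,-42],"roll":0},{"jaw":1,"travel":[-40,87,-42],"roll":0},{"jaw":1,"travel":[-36,87,-42],"roll":0},{"jaw":1,"travel":[-32,86,-42],"roll":0}]'
python3 -m creep '[{"jaw":1,"travel":[4,0,0],"roll":0},{"jaw":1,"travel":[8,0,0],"roll":0},{"jaw":1,"travel":[12,0,0],"roll":0},{"jaw":1,"travel":[16,0,0],"roll":0},{"jaw":1,"travel":[20,-1,0],"roll":0},{"jaw":1,"travel":[24,-1,0],"roll":0},{"jaw":1,"travel":[28,-1,0],"roll":0}]'
python3 - <<'E'
from h import *
snap('wrist','w4');snap('side','s4')
E
```

```text
time_s: 8.6
position: [0.5548, 0.151, 0.363]
tool_rot: [[0.999, -0.038, -0.001], [-0.038, -0.999, 0.0], [-0.001, -0.0, -1.0]]
ft_force: [-3.0, 0.8, 2.5]
grip_width: 0.0002
gripper_force: 1.7
time_s: 9.3
position: [0.583, 0.1499, 0.3627]
tool_rot: [[0.999, -0.038, 0.0], [-0.038, -0.999, -0.0], [0.0, 0.0, -1.0]]
ft_force: [-1.2, -0.4, 1.0]
grip_width: -0.0002
gripper_force: 0.9
```

View pics/w4.png

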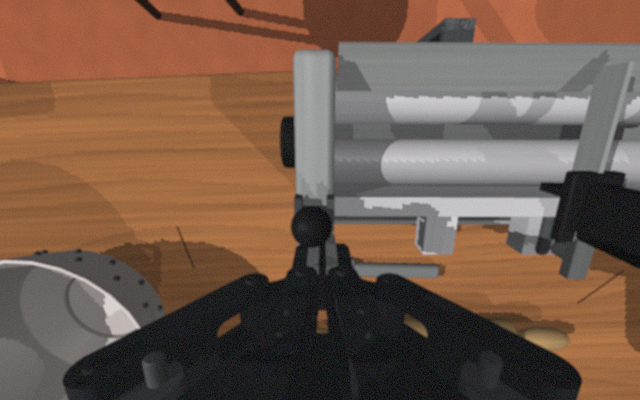

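The finger (322,250) is right behind the knob (312,226) and the lever is swinging over. The finger is about 3 mm too far in −y. I'll push on gently towards the stop.

```bash
python3 -m creep '[{"jaw":1,"travel":[2,1,0],"roll":0},{"jaw":1,"travel":[5,2,0],"roll":0},{"jaw":1,"travel":[8,2,0],"roll":0},{"jaw":1,"travel":[10,2,0],"roll":0}]'
python3 -m creep '[{"jaw":1,"travel":[1,0,0],"roll":0},{"jaw":1,"travel":[2,0,0],"roll":0}]'
python3 -m creep '[{"jaw":1,"travel":[1,0,0],"roll":0},{"jaw":1,"travel":[2,0,0],"roll":0}]'
python3 - <<'E'
from h import *
snap('wrist','w5'); P,im=cloud('w5'); R=P.reshape(-1,3)
m=((R>[.57,.13,.193])&(R<[.66,.18,.22])).all(1);Q=R[m];print(len(Q),np.median(Q,0).round(4),Q.min(0).round(4),Q.max(0).round(4))
E
```

```text
time_s: 9.8
position: [0.5928, 0.1521, 0.3624]
tool_rot: [[0.999, -0.038, -0.001], [-0.038, -0.999, 0.0], [-0.001, -0.0, -1.0]]
ft_force: [-2.2, -0.3, -0.3]
grip_width: -0.0002
gripper_force: 1.0
time_s: 10.0
position: [0.5946, 0.1521, 0.3627]
tool_rot: [[0.999, -0.038, -0.0], [-0.038, -0.999, 0.0], [-0.0, -0.0, -1.0]]
ft_force: [-2.6, 0.6, -0.3]
grip_width: -0.0
gripper_force: 1.0
time_s: 10.2
position: [0.5966, 0.1521, 0.3628]
tool_rot: [[0.999, -0.038, 0.0], [-0.038, -0.999, 0.0], [0.0, -0.0, -1.0]]
ft_force: [-1.2, -0.2, -0.7]
grip_width: -0.0001
gripper_force: 0.9
2374 [0.6122 0.1519 0.2088] [0.6017 0.1374 0.1943] [0.6273 0.1646 0.2199]
```

```bash
python3 -m creep '[{"jaw":1,"travel":[1,0,0],"roll":0},{"jaw":1,"travel":[2,0,0],"roll":0}]'
python3 -m creep '[{"jaw":1,"travel":[1,0,0],"roll":0},{"jaw":1,"travel":[1,0,0],"roll":0}]'
python3 -m creep '[{"jaw":1,"travel":[1,0,0],"roll":0},{"jaw":1,"travel":[1,0,0],"roll":0}]'
```

```text
time_s: 10.45
position: [0.5986, 0.1521, 0.3628]
tool_rot: [[0.999, -0.038, 0.0], [-0.038, -0.999, 0.0], [0.0, -0.0, -1.0]]
ft_force: [-0.8, -0.4, -0.8]
grip_width: 0.0
gripper_force: 0.9
time_s: 10.65
position: [0.5998, 0.152, 0.3627]
tool_rot: [[0.999, -0.038, 0.0], [-0.038, -0.999, 0.0], [0.0, -0.0, -1.0]]
ft_force: [-1.0, -0.2, 0.6]
grip_width: -0.0001
gripper_force: 0.6
time_s: 10.85
position: [0.6007, 0.152, 0.3627]
tool_rot: [[0.999, -0.038, 0.0], [-0.038, -0.999, 0.0], [0.0, -0.0, -1.0]]
ft_force: [-1.4, 0.2, 0.8]
grip_width: -0.0002
gripper_force: 0.7
```

```bash
for k in 1; do python3 -m creep '[{"jaw":1,"travel":[1,0,0],"roll":0},{"jaw":1,"travel":[1,0,0],"roll":0}]'; done
python3 -m creep '[{"jaw":1,"travel":[1,0,0],"roll":0},{"jaw":1,"travel":[1,0,0],"roll":0}]'
python3 - <<'E'
from h import *
snap('wrist','w6'); P,im=cloud('w6'); R=P.reshape(-1,3)
m=((R>[.608,.13,.185])&(R<[.66,.18,.22])).all(1);Q=R[m];print(len(Q),np.median(Q,0).round(4),Q.min(0).round(4),Q.max(0).round(4))
E
```

```text
time_s: 11.05
position: [0.6017, 0.152, 0.3627]
tool_rot: [[0.999, -0.038, 0.0], [-0.038, -0.999, 0.0], [0.0, -0.0, -1.0]]
ft_force: [-1.6, 0.1, -0.4]
grip_width: 0.0001
gripper_force: 0.7
time_s: 11.25
position: [0.6023, 0.1521, 0.3627]
tool_rot: [[0.999, -0.038, -0.002], [-0.038, -0.999, -0.0], [-0.002, 0.0, -1.0]]
ft_force: [-6.2, 0.1, 1.3]
grip_width: -0.0002
gripper_force: 2.8
2181 [0.6183 0.1524 0.2062] [0.608  0.1375 0.1937] [0.6324 0.1646 0.22  ]
```

View pics/w6.png

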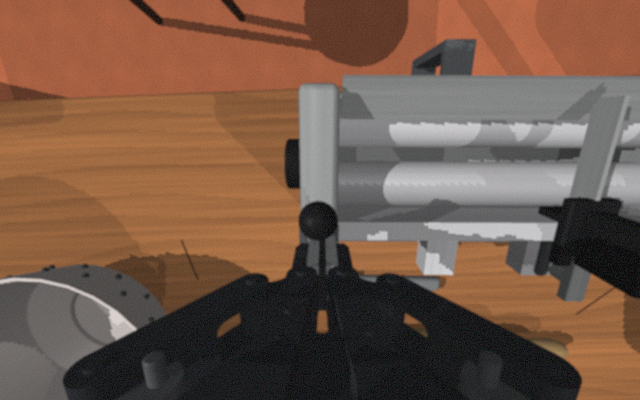

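The force jumped to 6 N with the knob centre at x=0.622, which is the predicted far stop; in the picture the knob at (318,221) leans away. I'll retreat, rise and do a last check.

```bash
python3 -m creep '[{"jaw":1,"travel":[-10,0,0],"roll":0},{"jaw":1,"travel":[-30,0,0],"roll":0},{"jaw":1,"travel":[-45,0,30],"roll":0},{"jaw":1,"travel":[-45,-40,60],"roll":0},{"jaw":1,"travel":[-30,-80,60],"roll":0},{"jaw":1,"travel":[-15,-120,60],"roll":0},{"jaw":1,"travel":[-15,-165,60],"roll":0},{"jaw":1,"travel":[-15,-210,60],"roll":0},{"jaw":1,"travel":[-15,-240,60],"roll":0},{"jaw":1,"travel":[-15,-240,60],"roll":0},{"jaw":1,"travel":[-15,-240,60],"roll":0}]'
python3 - <<'E'
from h import *
snap('wrist','w7'); P,im=cloud('w7'); R=P.reshape(-1,3)
def reg(n,lo,hi):
    m=((R>lo)&(R<hi)).all(1);Q=R[m];print(n,len(Q),np.median(Q,0).round(4),Q.min(0).round(4),Q.max(0).round(4))
reg('tab',[.55,-.07,.19],[.62,.03,.2]); reg('arm',[.53,-.08,.148],[.561,.03,.158]); reg('ridge',[.53,-.06,.1305],[.58,0,.135]);reg('knob',[.55,.13,.188],[.66,.18,.22])
cv2.imwrite('pics/w7z.png',cv2.resize(im[150:270,120:340,::-1],None,fx=3.6,fy=3.6,interpolation=cv2.INTER_CUBIC))
E
```

```text
time_s: 12.4
position: [0.5877, -0.0883, 0.4228]
tool_rot: [[0.999, -0.039, 0.001], [-0.039, -0.999, 0.0], [0.001, -0.0, -1.0]]
ft_force: [-0.3, 1.0, 0.6]
grip_width: -0.0001
gripper_force: 0.0
tab 1063 [ 0.5867 -0.034   0.1942] [ 0.5657 -0.0418  0.19  ] [ 0.6053 -0.0243  0.1962]
arm 309 [ 0.5447 -0.0341  0.1544] [ 0.5349 -0.039   0.1482] [ 0.5609 -0.0243  0.1562]
ridge 72 [ 0.5486 -0.0387  0.1323] [ 0.5421 -0.0425  0.1306] [ 0.5543 -0.0351  0.1337]
knob 96 [0.6143 0.1462 0.1898] [0.6095 0.1443 0.188 ] [0.6207 0.1528 0.1925]
```

View pics/w7z.png

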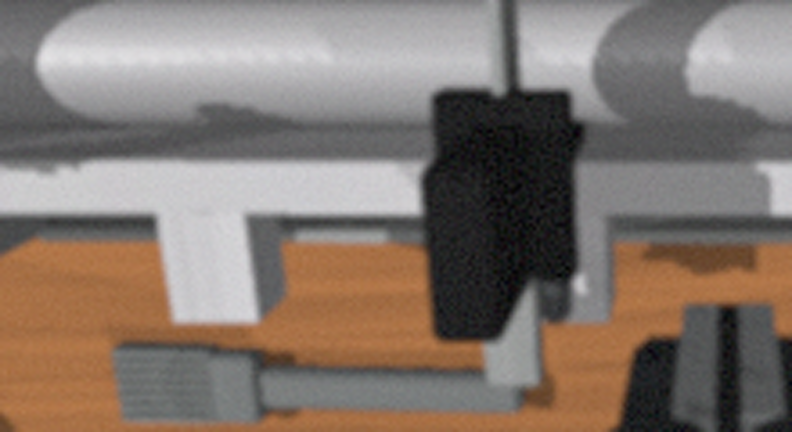

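Final check: the arm centre (y≈−0.032) sits midway between the ridges, which show on both sides of it (ridge 2 at crop (555,300)). The bystanders are untouched and the lever stays over. Handing in.

```bash
python3 -c "
from rig import *
print(close_job())"
```

```text
the job is handed in; nothing more can be done
None
```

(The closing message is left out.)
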